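# Complete the row of rolls and hold the dusting stencil over it

## Robot

A 7-joint arm with a two-finger parallel gripper is mounted at the origin on the work surface. World frame = base frame: x ahead of the robot, y to its left, z up, the work surface at z = 0. Lengths are in m, angles in rad, forces in N, time in s.
With the tool pointing down it reaches from about 0.4 to 0.875 m from the base axis. Payload 19.3 kg.
Tool frame: the origin (TCP) lies midway between the tips of the shut fingers; the grasp point (between the pads) lies 19 mm behind it; z points along the fingers, y is the line along which they close (so a half turn about z gives the same grasp; the last joint's range is limited). The gripper opens to 85 mm and grips with 20 to 120 N. Pads are 22 mm wide; open, the fingers measure 114 mm over their backs; the gripper's body (76 mm by 85 mm) begins 54 mm behind the grasp point. The pads swing forward as they close: fully open they stand 13 mm farther back than shut.
Start: joints at [1.134, 0.521, -0.036, 1.599, 0.021, 1.021, -0.113], TCP at [0.224, -0.583, 0.231] pointing down, gripper open.
Joint ranges: [-2.91, 2.91], [-0.3, 2.13], [-1.5, 1.42], [0.17, 2.43], [-1.26, 4.41], [0.16, 1.93], [-2.52, 2.52]. Speed limits (rad/s): [1.89, 1.89, 2.39, 2.39, 3.01, 3.01, 3.01].

## Interface

Orientations are given as [roll, pitch, yaw] about the fixed x, y, z axes, in that order (R = Rz(yaw) Ry(pitch) Rx(roll)).
In Python, from workcell import telemetry, grab_frame, calibration, bot, outline_of, landmark_of gives the robot as it stands. The module is installed in compiled form; this text tells all that it offers.
- The arm moves only by the shell command python3 -m inch 'ROWS' [FORCE]. ROWS is JSON, a list of rows, each a list of 7 numbers: the shift along the tool's x, y, z in m, then the turn, a rotation vector about the tool's x, y, z in rad, then the closure, from 0 (fully open) to 1 (shut). A call has 1 to 5 rows; each row shifts and turns the commanded pose from where the row before left it, along the tool's axes as they then stand; what a row does not reach is not made up. A row lasts 1/10 s, in which the tool goes at most 50 mm and 8.59 degrees, less where a joint would pass 70% of its speed; a pose out of reach is approached as far as the arm can. A call is refused whole if a number of a shift passes 0.05 or a number of a turn 0.15, either way. A call with a gripper value outside its range is refused whole. The fingers move at their own pace and stop on an object; FORCE is the grip in N (left out, the last holds). Time passes only in rows, so rows that do not move let the fingers close. It gives the time, the measured TCP pose, the force, the opening and the grip force at its end, in the units of the state.
- telemetry.observe(): the state, without advancing time (a new reading comes with each control period).
- grab_frame(name): name is "scene" or "top" or "wrist"; returns the picture (420x560x3 uint8, red, green, blue); there is no depth.
- calibration(name): a dict with "fovy" (degrees; the focal length in pixels is half the picture's height over the tangent of half this angle, whatever the lens; pixels are square), "cx", "cy" (the principal point, pixels), "pose" (4x4, takes a point from camera to world coordinates). Camera axes: x right, y down, z forward; pixel columns grow to the right and rows downward; lengths in m; the calibration is good to about 2 mm. The wrist camera is an equidistant fisheye: a pixel r from the principal point sees the ray r / f radians off the axis. A picture is of the moment at which its call begins: read the wrist's pose just before it. calibration takes no time and is no camera call; for the wrist camera it gives the pose at the moment of the call.
- bot.job_done(): hands the job in; it is judged then, once.
Trained networks look in the newest picture that a camera, given by its name, has taken for a name from the list of things; names that differ only in an ending like _2 or _b are one class to them, and where a whole thing is asked for, a point or a joint stands for the part that bears it (a point fixed in the world has none). Each returns a list of dicts, best first, with "score" (0 to 1); they miss things now and then, are a little off and sometimes report something else, mostly with a low value. They report only what shows in the picture. A call takes as long as a camera call. They do not tell look-alikes from the thing itself.
- outline_of(label, camera): "region" (420x560 bool, what is visible of it) and "rect" ([left, top, right, bottom] in pixels, round what is visible of it).
- landmark_of(label, camera): "xy" ([column, row] in pixels: a listed point, or the origin of a listed thing).
The state is a dict: "clock": time; "qpos": joint angles; "qd": joint speeds; "joint_efforts": joint torques, N m; "position": TCP position; "tool_rot": TCP orientation; "force": force on the tool from outside, world axes, zero at the start; "moment": the same for the moment, N m; "grip_width": finger opening in m; "finger_force": force on a finger pad.
Only numpy, scipy, OpenCV 4.12 (cv2) and the standard library are available. Lean on these libraries where they do the work, as an engineer would, in place of code of your own. Each camera call takes 0.05 s, during which the arm holds its last target. There are 200 camera calls.

## Task

One baked stick roll is still lying loose on the bench: lay it flat and let it go on the bare paper strip on the tray, parallel to the two rolls already there. Then take the steel dusting stencil by its wooden handle, carry it over the upright guard plate without touching the guard, and stop with it level about 15 mm above the rolls, centred on the tray and square with it, touching neither tray nor rolls. Finish like that, still holding the stencil in the air for dusting; it must never touch the rolls, and leave the two rolls and everything else on the bench where they are.

Things in the scene. Friction and masses are not known exactly. Their poses are not given: they have to be found in the camera images.
- roll_loose_center (a point): centre of the loose baked stick roll, brown, 120 long x 28 wide x 26 high (mm), flat-bottomed, lying on the bench on the robot's left; x axis along its length, z up; the point lies 13 mm above its underside. 30 to 65 g.
- roll_a_center (a point): centre (13 mm above its underside) of one of two identical rolls already on the tray, 120 x 28 x 26 mm, x axis along its length, parallel to the tray's x axis; loose, not to be disturbed.
- roll_b_center (a point): centre of the other roll already on the tray, same size and axes.
- tray: dark steel baking tray fixed on the bench on the robot's right, 170 (x) x 214 (y) mm outside, floor 4 mm thick, rim 4 mm thick, 14 mm high; origin at the centre of its underside, on the bench; z up. Three places for rolls, lying along x, at y = -62, 0 and +62 mm; tops of rolls on it are 30 mm above the bench.
- strip: white paper strip, 140 (x) x 34 (y) x 1 mm, stuck to the tray's floor at the one free place (any of the three); origin at its centre on the tray's floor, x axis parallel to the tray's x axis. It offers no resistance: the roll on it rests on the tray's floor.
- stencil_handle (a point): grip point of the stencil: on the centre line of its wooden handle, 28 mm above the flat underside. Steel grille 140 (x) x 182 (y) x 4 mm lying on the bench on the robot's left, 130-250 g; handle upright at its exact centre, 20 mm thick along x, 60 long along y, top 46 mm above the underside. z up. Square over the tray when its x axis is parallel to the tray's, either way round.
- guard_top (a point): middle of the top edge of the fixed upright aluminium guard plate between stencil and tray: 340 mm long (x), 10 mm thick (y), top 100 mm above the bench, z up. A jar 110 mm high stands near it on the stencil's side, other things up to 110 mm high stand about.
- jar_a: glass jar, 60 mm across, 100 mm high, between tray and basket, origin at the centre of its base; leave alone
- jar_b: glass jar, 60 mm across, 110 mm high, between the loose roll and the guard, origin at the centre of its base; leave alone
- can: metal can, 72 mm across, 100 mm high, origin at the centre of its base; leave alone
- basket: orange bowl-shaped proving basket, 150 mm across, 70 mm high, origin at the centre of its base; leave alone
- brush: wooden brush lying flat; leave alone
- scraper: bench scraper lying flat, steel blade and wooden grip, 130 mm long; leave alone
- shaker: steel dusting shaker, 64 mm across, 106 mm high, origin at the centre of its base; leave alone
Mind the look-alikes: they are no part of the job. What is shaped like the part that bears roll_loose_center but purple is not meant.

How it is judged:
On the way, in this order (a step that is already met when the one before it is completed fails the run):
1. the loose roll lies flat on the paper strip, parallel to the others, and let go (horizontal distance between roll_loose_center and strip below 0.013 m and angle between the x axis of roll_loose_center and the x axis of tray, either way round below 0.14 rad and z of roll_loose_center in the frame of tray between 0.013 and 0.021 m and contact force between the fingers and roll_loose below 0.05 N), for 0.2 s.
2. the stencil is carried above the guard plate, its underside clear of the top edge (x of stencil_handle in the frame of guard_top between -0.17 and 0.17 m and y of stencil_handle in the frame of guard_top between -0.05 and 0.05 m and z of stencil_handle in the frame of guard_top above 0.033 m), for 0.04 s.
At the end, for the whole second after the job is handed in: Stencil held still, level (0.09 rad), underside 4-30 mm above the rolls, within 13 mm of the tray centre (each axis) and 0.12 rad of its x axis, touching no tray or roll; two rolls unmoved; third roll released, flat, within 13 mm of the strip centre and 0.14 rad of the tray x axis (all of step 1 and x of stencil_handle in the frame of tray between -0.013 and 0.013 m and y of stencil_handle in the frame of tray between -0.013 and 0.013 m and angle between the x axis of stencil_handle and the x axis of tray, either way round below 0.12 rad and angle between stencil_handle's own z axis and vertical below 0.09 rad and z of stencil_handle in the frame of tray between 0.062 and 0.088 m and contact force between the fingers and stencil above 1 N and linear speed of stencil below 0.02 m/s and contact force between stencil and tray below 0.05 N and contact force between stencil and roll_a below 0.05 N and contact force between stencil and roll_b below 0.05 N and contact force between stencil and roll_loose below 0.05 N and distance of each of roll_a_center, roll_b_center from where it was at the start of the episode below 0.012 m); the arm keeps its last pose, push and grip.
It fails at once if the stencil touches a roll (contact force between stencil and roll_a above 0.3 N or contact force between stencil and roll_b above 0.3 N or contact force between stencil and roll_loose above 0.3 N).
It fails at once if the stencil touches the guard (over 1 N) (contact force between stencil and guard above 1 N).
It fails at once if one of the two rolls on the tray is moved more than 12 mm (distance of any of roll_a_center, roll_b_center from where it was at the start of the episode above 0.012 m).
It fails at once if something else on the bench is moved more than 20 mm (distance of any of jar_a, jar_b, can, basket, brush, scraper, shaker from where it was at the start of the episode above 0.02 m).
It also fails if it takes over 58 s, if anything falls off the work surface, if the arm or the gripper's body presses on something with over 40 N, if the wrist force passes 120 N, or if a joint passes its speed limit or range.

## Working session

There is one attempt and no reset: what is moved stays moved. The work goes in short steps, Python scripts to look and compute and a shell command to move; the robot and the scene stay as the last step left them, time stands still between calls to the robot, and variables do not carry over. Pictures are saved under pics/ and viewed, at most 10 in all, crops included, and the job is handed in when it is done.

```bash
mkdir -p pics; cat > h.py <<'E'
import numpy as np, cv2
from workcell import telemetry, grab_frame, calibration, bot, outline_of, landmark_of
def ray(cam,uv,cal=None):
    c=cal or calibration(cam); f=210/np.tan(np.radians(c["fovy"])/2); P=np.array(c["pose"])
    d=np.array([(uv[0]-c["cx"])/f,(uv[1]-c["cy"])/f,1.])
    if cam=="wrist":
        r=np.hypot(d[0],d[1]); d=np.array([d[0]/r*np.sin(r),d[1]/r*np.sin(r),np.cos(r)]) if r>0 else d
    return P[:3,3],P[:3,:3]@d
def at(cam,uv,z,cal=None):
    o,d=ray(cam,uv,cal); return o+d*(z-o[2])/d[2]
def save(im,n,k=1.4): cv2.imwrite("pics/"+n,cv2.resize(im[:,:,::-1],None,fx=k,fy=k))
E
cat > a.py <<'E'
from h import *
np.set_printoptions(precision=4,suppress=True)
s=telemetry.observe(); print(s["clock"],s["position"],s["tool_rot"],s["grip_width"])
im=grab_frame("top"); save(im,"top.png"); save(grab_frame("scene"),"scene.png")
for n,z in [("roll_loose_center",.013),("roll_a_center",.017),("tray",0),("strip",.004),("stencil_handle",.028),("guard_top",.1),("jar_a",0),("jar_b",0),("can",0),("basket",0),("shaker",0)]:
    for d in landmark_of(n,"top"):
        if d["score"]>.2: print(n,round(d["score"],2),np.round(d["xy"],1),at("top",d["xy"],z), im[int(d["xy"][1])%420,int(d["xy"][0])%560])
E
python3 a.py
```

```text
0.0 [ 0.224  -0.5831  0.2307] [-3.1405  0.0001  0.3668] 0.08567822386410007
roll_loose_center 0.92 [138.  290.7] [0.331  0.4222 0.013 ] [227 230 157]
roll_loose_center 0.61 [181.9 276.6] [0.3753 0.2922 0.013 ] [212 179 119]
roll_a_center 0.57 [387.6 219.3] [ 0.5573 -0.3201  0.017 ] [197 161 105]
tray 0.71 [365.2 222.1] [ 0.549  -0.2562  0.    ] [159 100  63]
tray 0.27 [416.5 176.8] [ 0.6907 -0.4128  0.    ] [112 110 102]
strip 0.83 [350.7 224.7] [ 0.5401 -0.2119  0.004 ] [203 209 205]
stencil_handle 0.77 [206.9 198.5] [0.6099 0.2229 0.028 ] [155 111  83]
guard_top 0.61 [271.1 233.2] [0.5057 0.0243 0.1   ] [173 176 175]
jar_a 0.66 [304.5 176.6] [ 0.6861 -0.0704  0.    ] [164 172 173]
jar_a 0.58 [238.9 270.5] [0.3961 0.1235 0.    ] [161 168 170]
jar_b 0.66 [304.5 176.6] [ 0.6861 -0.0704  0.    ] [164 172 173]
jar_b 0.58 [238.9 270.5] [0.3961 0.1235 0.    ] [161 168 170]
can 0.21 [368.7 222.5] [ 0.548  -0.2668  0.    ] [228 230 155]
basket 0.96 [339.2 151.4] [ 0.7666 -0.1765  0.    ] [223 177 101]
shaker 0.57 [414.6 176.4] [ 0.6918 -0.407   0.    ] [100  98  90]
```

View pics/top.png

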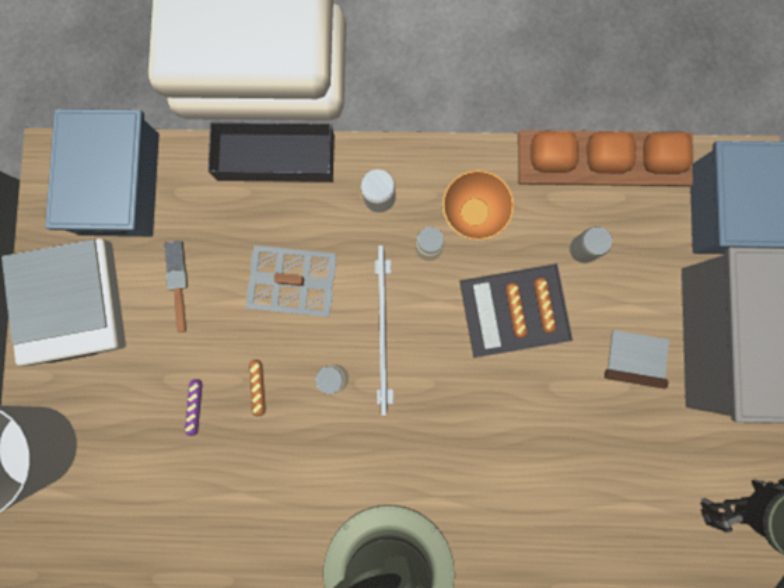

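View pics/scene.png

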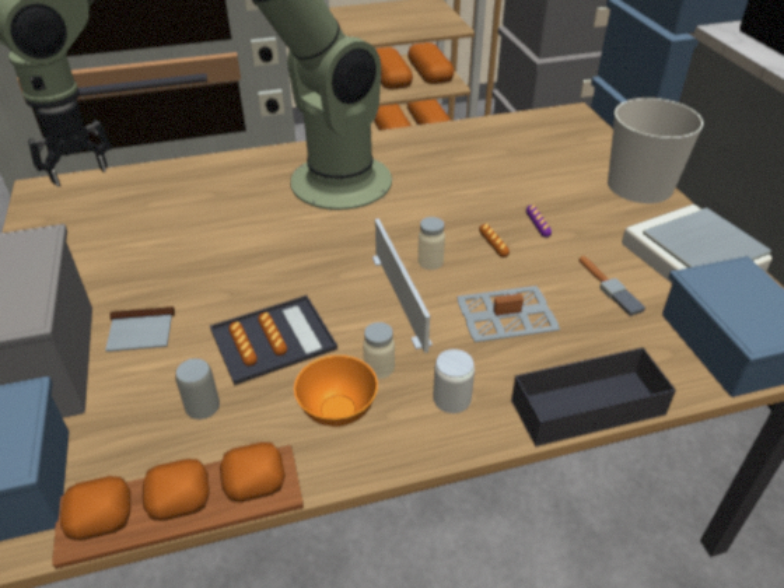

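The top view shows the loose brown roll at about (257,388) of the enlarged picture and the purple look-alike at (193,407). The stencil is at (290,280) and the guard is the vertical plate at column 382. The tray is at (515,310), slightly turned, with its strip on the left at (487,315). Next I'll get the orientations from the outlines.

```bash
cat > b.py <<'E'
from h import *
np.set_printoptions(precision=4,suppress=True)
im=grab_frame("top")
for n,z in [("roll_loose_center",.013),("tray",.014),("strip",.004),("stencil_handle",.004),("guard_top",.1),("roll_a_center",.017)]:
    for d in outline_of(n,"top"):
        if d["score"]<.3: continue
        m=d["region"].astype(np.uint8); c=max(cv2.findContours(m,0,1)[0],key=cv2.contourArea).reshape(-1,2)
        w=np.array([at("top",p,z)[:2] for p in c])
        (cx,cy),(a,b),t=cv2.minAreaRect((w*1000).astype(np.float32))
        bx=cv2.boxPoints(((cx,cy),(a,b),t)); e=bx[1]-bx[0]; g=bx[2]-bx[1]; L=e if np.hypot(*e)>np.hypot(*g) else g
        print(n,round(d["score"],2),"c",round(cx,1),round(cy,1),"size",round(a),round(b),"long-axis deg",round(np.degrees(np.arctan2(L[1],L[0]))%180,1),im[m>0].mean(0).astype(int))
E
python3 b.py
```

```text
roll_loose_center 0.6 c 330.2 423.1 size 29 113 long-axis deg 176.5 [151 121 141]
roll_loose_center 0.56 c 372.9 290.4 size 116 33 long-axis deg 2.4 [178 141  95]
tray 0.9 c 549.4 -260.7 size 170 217 long-axis deg 101.1 [88 85 86]
strip 0.97 c 537.5 -199.6 size 141 36 long-axis deg 10.8 [198 204 201]
stencil_handle 0.59 c 605.2 226.3 size 186 139 long-axis deg 85.8 [158 159 155]
stencil_handle 0.53 c 504.4 22.8 size 363 34 long-axis deg 1.7 [186 191 192]
guard_top 0.7 c 500.3 19.1 size 331 31 long-axis deg 1.7 [185 189 190]
roll_a_center 0.59 c 561.3 -321.4 size 117 32 long-axis deg 10.8 [176 134  90]
roll_a_center 0.3 c 502.3 22.3 size 356 33 long-axis deg 1.7 [184 188 188]
```

```bash
python3 -m inch '[[0,0,0,0,0,0.108,0],[0,0,0,0,0,0.108,0],[0,0,0,0,0,0.108,0],[0.03,-0.04,0,0,0,0,0],[0.03,-0.04,0,0,0,0,0]]'
python3 -m inch '[[0.03,-0.04,0,0,0,0,0],[0.03,-0.04,0,0,0,0,0],[0.03,-0.04,0,0,0,0,0],[0.03,-0.04,0,0,0,0,0],[0.03,-0.04,0,0,0,0,0]]'
```

```text
clock: 1.5
position: [0.2806, -0.5002, 0.231]
tool_rot: [-3.142, 0.0, 0.04]
force: [2.0, -0.4, -0.1]
grip_width: 0.0852
finger_force: 0.0
clock: 2.0
position: [0.4228, -0.2929, 0.2316]
tool_rot: [3.141, -0.0, 0.043]
force: [0.3, 0.1, 0.2]
grip_width: 0.0851
finger_force: 0.0
```

```bash
python3 -m inch '[[0.03,-0.04,0,0,0,0,0],[0.03,-0.04,0,0,0,0,0],[0,-0.05,0,0,0,0,0],[0,-0.05,0,0,0,0,0],[0,-0.05,0,0,0,0,0]]'
python3 -m inch '[[-0.005,-0.049,0,0,0,0,0],[-0.015,-0.047,0,0,0,0,0],[-0.015,-0.047,0,0,0,0,0],[-0.015,-0.047,0,0,0,0,0],[-0.015,-0.047,0,0,0,0,0]]'
python3 -m inch '[[-0.004,-0.04,0,0,0,0,0],[-0.004,-0.04,0,0,0,0,0],[0,0,0,0,0,0,0]]'
cat > w.py <<'E'
import sys
from h import *
np.set_printoptions(precision=4,suppress=True)
s=telemetry.observe(); p=np.array(s["position"]); yaw=s["tool_rot"][2]
cal=calibration("wrist"); im=grab_frame("wrist"); save(im,sys.argv[1])
print(s["clock"],p,s["tool_rot"])
for a in sys.argv[2:]:
    n,z=a.split(":"); z=float(z)
    for d in landmark_of(n,"wrist"):
        if d["score"]>.2: print("LM",n,round(d["score"],2),np.round(d["xy"]),at("wrist",d["xy"],z,cal))
    for d in outline_of(n,"wrist"):
        if d["score"]<.3: continue
        m=d["region"].astype(np.uint8); c=max(cv2.findContours(m,0,1)[0],key=cv2.contourArea).reshape(-1,2)
        w=np.array([at("wrist",q,z,cal)[:2] for q in c])
        (cx,cy),(A,B),t=cv2.minAreaRect((w*1000).astype(np.float32))
        bx=cv2.boxPoints(((cx,cy),(A,B),t)); e=bx[1]-bx[0]; g=bx[2]-bx[1]; L=e if np.hypot(*e)>np.hypot(*g) else g
        dx,dy=cx/1000-p[0],cy/1000-p[1]
        print("OL",n,round(d["score"],2),d["rect"],"c",round(cx,1),round(cy,1),"size",round(A),round(B),"long deg",round(np.degrees(np.arctan2(L[1],L[0]))%180,1),im[m>0].mean(0).astype(int),
          "tool shift",np.round([np.cos(yaw)*dx+np.sin(yaw)*dy,np.sin(yaw)*dx-np.cos(yaw)*dy],4))
E
python3 w.py w1.png roll_loose_center:0.013
```

```text
clock: 2.5
position: [0.4718, -0.0604, 0.2314]
tool_rot: [3.142, -0.0, 0.043]
force: [0.7, -0.1, 0.3]
grip_width: 0.0858
finger_force: 0.0
clock: 3.0
position: [0.3961, 0.1733, 0.2316]
tool_rot: [-3.141, -0.001, 0.043]
force: [1.8, 0.7, -0.1]
grip_width: 0.0855
finger_force: 0.0
clock: 3.3
position: [0.3843, 0.2562, 0.2315]
tool_rot: [-3.139, -0.0, 0.049]
force: [0.5, -0.7, -0.5]
grip_width: 0.0852
finger_force: 0.0
3.3 [0.3843 0.2562 0.2315] [-3.1392 -0.0002  0.0486]
LM roll_loose_center 0.94 [144. 213.] [0.3335 0.4214 0.013 ]
LM roll_loose_center 0.81 [254. 187.] [0.3722 0.285  0.013 ]
OL roll_loose_center 0.67 [132.3, 166.6, 158.0, 259.1] c 330.2 423.0 size 31 122 long deg 177.8 [128  84 114] tool shift [-0.0459 -0.1692]
OL roll_loose_center 0.59 [235.2, 135.9, 266.4, 233.5] c 374.2 287.9 size 120 30 long deg 6.6 [170 119  67] tool shift [-0.0085 -0.0322]
```

View pics/w1.png

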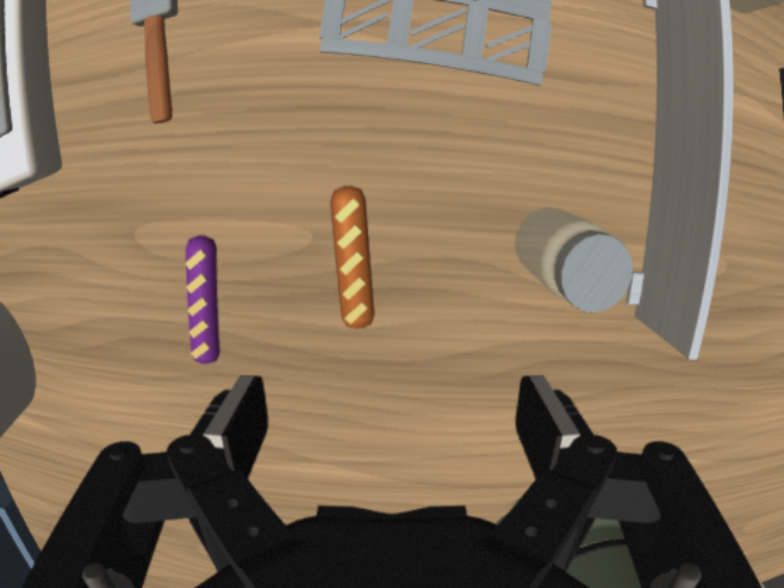

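The wrist view shows the brown roll at (350,257) of the picture, slightly turned, with purple at (202,300) and jar_b at (590,270). Nothing is near the fingers' path, so I'll descend and grip.

```bash
python3 -m inch '[[0,0,0,0,0,-0.056,0],[-0.0065,-0.033,0.02,0,0,0,0],[0,0,0.045,0,0,0,0],[0,0,0.05,0,0,0,0],[0,0,0.05,0,0,0,0]]' 40
python3 -m inch '[[0,0,0.04,0,0,0,0],[0,0,0.018,0,0,0,0],[0,0,0,0,0,0,0.3],[0,0,0,0,0,0,0.7],[0,0,0,0,0,0,0.8]]' 40
python3 -m inch '[[0,0,0,0,0,0,0.8],[0,0,0,0,0,0,0.8],[0,0,0,0,0,0,0.8]]' 40
```

```text
clock: 3.95
position: [0.3767, 0.2823, 0.0651]
tool_rot: [-3.141, -0.001, 0.097]
force: [0.7, 1.8, -1.1]
grip_width: 0.0855
finger_force: 0.0
clock: 4.45
position: [0.3768, 0.2835, 0.0097]
tool_rot: [-3.14, -0.002, 0.098]
force: [-0.1, 0.1, -0.8]
grip_width: 0.0443
finger_force: 0.0
clock: 4.75
position: [0.3767, 0.2837, 0.0097]
tool_rot: [-3.14, -0.002, 0.098]
force: [-1.1, -1.5, 14.4]
grip_width: 0.027
finger_force: 38.9
```

```bash
python3 -m inch '[[0,0,-0.02,0,0,0,0.8],[0,0,-0.045,0,0,0,0.8],[0,0,-0.045,0,0,0,0.8],[0,0,-0.045,0,0,0,0.8],[0,0,-0.035,0,0,-0.09,0.8]]'
python3 -m inch '[[0.006,0.03,0,0,0,0,0.8],[0.006,0.047,0,0,0,0,0.8],[0.006,0.047,0,0,0,0,0.8],[0.006,0.048,0,0,0,0,0.8],[0.006,0.048,0,0,0,0,0.8]]'
python3 -m inch '[[0.006,0.048,0,0,0,0,0.8],[0.006,0.048,0,0,0,0,0.8],[0.006,0.048,0,0,0,0,0.8],[0.006,0.048,0,0,0,0,0.8],[0.006,0.048,0,0,0,0,0.8]]'
python3 -m inch '[[0.0066,0.045,0,0,0,0,0.8],[0,0,0,0,0,0,0.8],[0,0,0,0,0,0,0.8]]'
python3 w.py w2.png strip:0.004 tray:0.014 roll_loose_center:0.017
```

```text
clock: 5.25
position: [0.3761, 0.2834, 0.2019]
tool_rot: [-3.14, -0.003, 0.189]
force: [0.3, 0.2, -0.4]
grip_width: 0.0266
finger_force: 40.6
clock: 5.75
position: [0.447, 0.0709, 0.1994]
tool_rot: [3.142, -0.002, 0.189]
force: [1.1, -0.0, -0.5]
grip_width: 0.0271
finger_force: 40.7
clock: 6.25
position: [0.5213, -0.1594, 0.1994]
tool_rot: [3.141, -0.001, 0.188]
force: [0.8, 0.5, -0.7]
grip_width: 0.027
finger_force: 40.7
clock: 6.55
position: [0.5357, -0.201, 0.1988]
tool_rot: [3.142, -0.0, 0.187]
force: [0.1, -0.0, -0.3]
grip_width: 0.0268
finger_force: 40.6
6.55 [ 0.5357 -0.201   0.1988] [ 3.1416 -0.0005  0.1867]
OL strip 0.57 [263.6, 115.6, 298.1, 160.2] c 584.2 -193.6 size 43 34 long deg 11.2 [226 228 226] tool shift [0.049  0.0017]
LM tray 0.74 [341. 183.] [ 0.5502 -0.2645  0.014 ]
OL tray 0.69 [237.0, 101.7, 440.5, 251.7] c 550.2 -263.5 size 169 214 long deg 100.7 [78 78 84] tool shift [0.0025 0.0642]
LM roll_loose_center 0.75 [280. 278.] [ 0.4296 -0.2221  0.017 ]
OL roll_loose_center 0.81 [244.4, 158.5, 312.7, 363.7] c 429.5 -221.6 size 280 68 long deg 10.8 [197 137  78] tool shift [-0.1082  0.0005]
OL roll_loose_center 0.42 [381.6, 128.6, 412.1, 236.7] c 561.4 -324.3 size 119 30 long deg 10.7 [198 137  77] tool shift [0.0023 0.126 ]
```

View pics/w2.png

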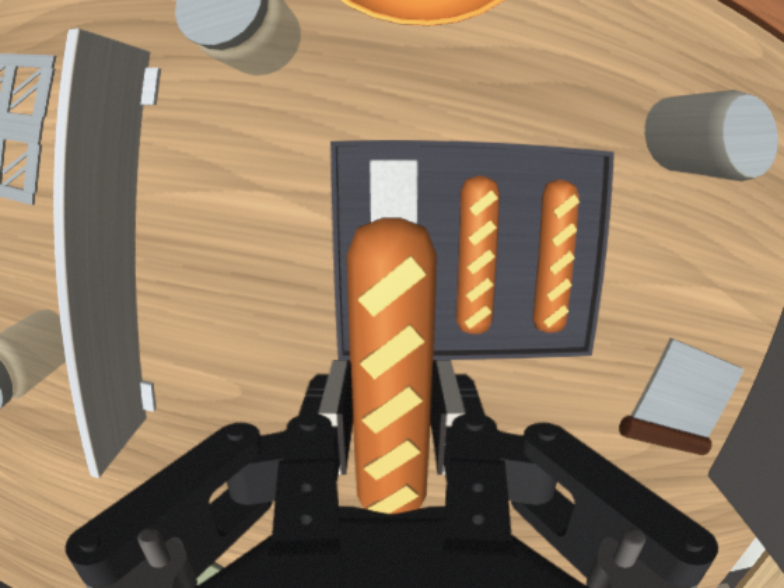

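The wrist view shows the roll held straight between the pads, parallel to the strip (white, at (393,190)) and to the two rolls at (478,255) and (556,257). The tray centre now reads (0.550,-0.2635) at 10.7°. I'll lower the roll and open only partly.

```bash
python3 -m inch '[[0.0045,0.002,0.02,0,0,0,0.8],[0,0,0.045,0,0,0,0.8],[0,0,0.045,0,0,0,0.8],[0,0,0.04,0,0,0,0.8],[0,0,0.02,0,0,0,0.8]]'
python3 -m inch '[[0,0,0.01,0,0,0,0.8],[0,0,0.004,0,0,0,0.8],[0,0,0,0,0,0,0.8],[0,0,0,0,0,0,0.8]]'
python3 -m inch '[[0,0,0,0,0,0,0.55],[0,0,0,0,0,0,0.55],[0,0,0,0,0,0,0.55]]'
```

```text
clock: 7.4
position: [0.5394, -0.2002, 0.0252]
tool_rot: [-3.14, 0.003, 0.19]
force: [-0.4, 0.3, -0.7]
grip_width: 0.027
finger_force: 40.6
clock: 7.8
position: [0.5415, -0.2014, 0.0155]
tool_rot: [3.141, -0.002, 0.189]
force: [0.2, 0.5, -0.6]
grip_width: 0.0274
finger_force: 40.6
clock: 8.1
position: [0.541, -0.2013, 0.0147]
tool_rot: [3.141, -0.001, 0.189]
force: [-0.6, -1.1, -0.7]
grip_width: 0.0383
finger_force: 0.0
```

```bash
python3 -m inch '[[0,0,-0.01,0,0,0,0.55],[0,0,-0.03,0,0,0,0.55],[0,0,-0.045,0,0,0,0.5],[0,0,-0.05,0,0,0,0.3],[0,0,-0.05,0,0,0,0]]'
python3 -m inch '[[-0.02,0,-0.04,0,0,0,0],[0,0,0,0,0,0,0],[0,0,0,0,0,0,0]]'
python3 w.py w3.png roll_loose_center:0.017 tray:0.014
```

```text
clock: 8.6
position: [0.5404, -0.201, 0.202]
tool_rot: [-3.142, -0.0, 0.189]
force: [1.1, -0.6, -0.4]
grip_width: 0.0703
finger_force: 0.0
clock: 8.9
position: [0.5212, -0.2052, 0.2407]
tool_rot: [3.141, -0.002, 0.188]
force: [-0.2, 0.5, -1.2]
grip_width: 0.0853
finger_force: 0.0
8.9 [ 0.5212 -0.2052  0.2407] [ 3.1405 -0.0019  0.1883]
LM roll_loose_center 0.7 [278. 163.] [ 0.5373 -0.2018  0.017 ]
OL roll_loose_center 0.97 [264.9, 110.4, 292.7, 210.8] c 539.6 -202.5 size 119 28 long deg 10.4 [197 142  85] tool shift [0.0186 0.0008]
LM tray 0.73 [330. 164.] [ 0.5473 -0.2612  0.014 ]
OL tray 0.93 [238.6, 88.8, 423.6, 229.5] c 550.0 -263.4 size 173 216 long deg 100.7 [78 76 82] tool shift [0.0174 0.0626]
```

View pics/w3.png

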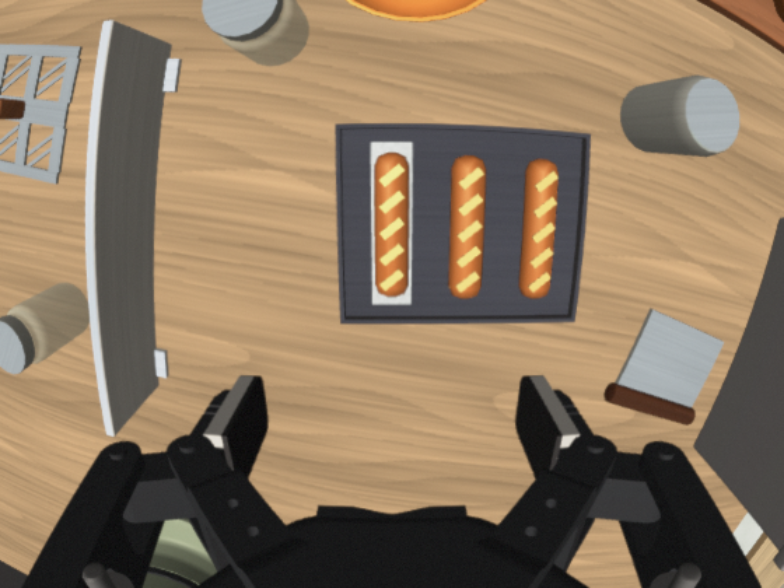

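All three rolls lie parallel, and the placed one is centred on the white strip at (391,224), about 1 mm off. Next I'll turn for the handle and travel to it.

```bash
python3 -m inch '[[0,0,0,0,0,-0.145,0],[0,0,0,0,0,-0.145,0],[0,0,0,0,0,-0.145,0],[0,0,0,0,0,-0.145,0],[0,0,0,0,0,-0.145,0]]'
python3 -m inch '[[0,0,0,0,0,-0.145,0],[0,0,0,0,0,-0.145,0],[0,0,0,0,0,-0.145,0],[0,0,0,0,0,-0.145,0],[0,0,0,0,0,0,0]]'
python3 -m inch '[[0.0475,0.007,0,0,0,0,0],[0.0475,0.007,0,0,0,0,0],[0.0475,0.007,0,0,0,0,0],[0.0475,0.007,0,0,0,0,0],[0.0475,0.007,0,0,0,0,0]]'
python3 -m inch '[[0.0475,0.007,0,0,0,0,0],[0.0475,0.007,0,0,0,0,0],[0.0475,0.007,0,0,0,0,0],[0,0,0,0,0,0,0],[0,0,0,0,0,0,0]]'
python3 w.py w4.png stencil_handle:0.004 | sed 's/^OL/OLz4/'
python3 - <<'E'
from h import *
cal=calibration("wrist")
for d in landmark_of("stencil_handle","wrist"): print(d["score"],d["xy"],at("wrist",d["xy"],.028,cal))
print(telemetry.observe()["qpos"])
E
```

```text
clock: 9.65
position: [0.5211, -0.2048, 0.2384]
tool_rot: [-3.14, 0.0, 0.92]
force: [0.3, -0.4, 0.3]
grip_width: 0.0858
finger_force: 0.0
clock: 10.15
position: [0.521, -0.2049, 0.2385]
tool_rot: [-3.14, -0.001, 1.497]
force: [-0.0, -0.2, -0.6]
grip_width: 0.0855
finger_force: 0.0
clock: 10.65
position: [0.5744, 0.0311, 0.2389]
tool_rot: [-3.141, 0.0, 1.489]
force: [0.4, -0.7, 0.5]
grip_width: 0.0854
finger_force: 0.0
clock: 11.15
position: [0.6059, 0.1709, 0.2384]
tool_rot: [-3.14, 0.0, 1.492]
force: [-0.4, -1.0, 0.5]
grip_width: 0.0856
finger_force: 0.0
11.15 [0.6059 0.1709 0.2384] [-3.1402  0.0002  1.492 ]
LM stencil_handle 0.85 [278. 130.] [0.6081 0.2245 0.004 ]
OLz4 stencil_handle 0.73 [217.3, 47.7, 342.1, 211.7] c 607.1 224.8 size 187 140 long deg 85.2 [149 149 147] tool shift [ 0.0538 -0.003 ]
OLz4 stencil_handle 0.34 [402.8, 368.3, 444.5, 412.8] c 853.7 -266.5 size 135 70 long deg 76.4 [158  92  42] tool shift [-0.4166  0.2815]
0.85 [278.3, 129.5] [0.60907895 0.22321712 0.028     ]
[-0.06552409  0.55241726 -0.45186442  1.56228413  0.2622057   1.08782385
 -0.66159536]
```

View pics/w4.png

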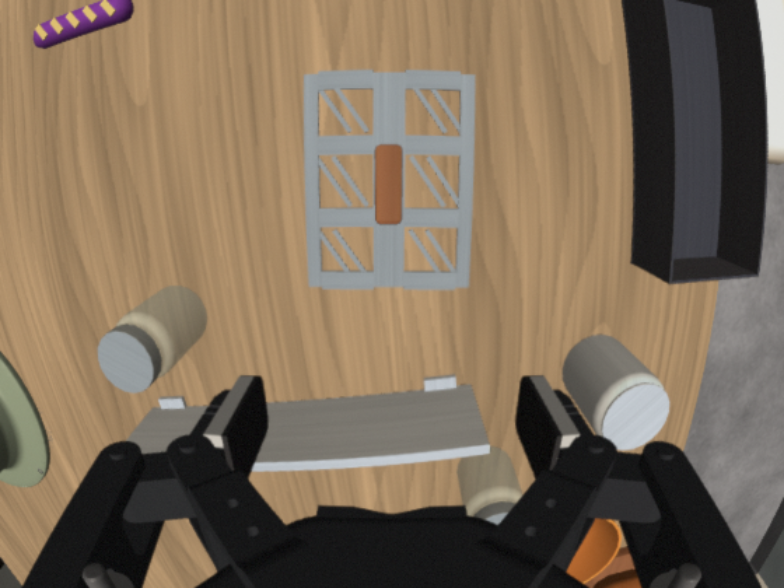

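The handle is at (389,184), upright in the picture, so the pads are aligned with it. The space around it is free, so I'll descend and grip.

```bash
python3 -m inch '[[0.045,-0.002,0,0,0,0,0],[0.0085,0,0.035,0,0,0,0],[0,0,0.05,0,0,0,0],[0,0,0.05,0,0,0,0],[0,0,0.05,0,0,0,0]]' 80
python3 -m inch '[[0,0,0.03,0,0,0,0],[0,0,0.01,0,0,0,0],[0,0,0,0,0,0,0.3],[0,0,0,0,0,0,0.6],[0,0,0,0,0,0,0.9]]' 80
python3 -m inch '[[0,0,0,0,0,0,0.9],[0,0,0,0,0,0,0.9],[0,0,0,0,0,0,0.9]]' 80
```

```text
clock: 11.85
position: [0.6087, 0.2218, 0.0529]
tool_rot: [3.141, -0.0, 1.491]
force: [1.3, -0.3, 0.0]
grip_width: 0.0852
finger_force: 0.0
clock: 12.35
position: [0.6095, 0.2233, 0.0164]
tool_rot: [3.139, -0.001, 1.493]
force: [1.0, -0.8, -0.1]
grip_width: 0.0441
finger_force: 0.0
clock: 12.65
position: [0.6092, 0.2233, 0.0158]
tool_rot: [3.14, -0.001, 1.494]
force: [-2.0, -1.0, 11.5]
grip_width: 0.0191
finger_force: 79.7
```

```bash
python3 -m inch '[[0,0,-0.01,0,0,0,0.9],[0,0,-0.025,0,0,0,0.9],[0,0,-0.04,0,0,0,0.9],[0,0,-0.04,0,0,0,0.9],[0,0,-0.04,0,0,0,0.9]]'
python3 -m inch '[[0,0,-0.03,0,0,0,0.9],[0,0,0,0,0,-0.088,0.9],[0,0,0,0,0,-0.088,0.9],[0,0,0,0,0,-0.088,0.9],[0,0,0,0,0,0,0.9]]'
python3 w.py w5.png
```

```text
clock: 13.15
position: [0.6081, 0.223, 0.1717]
tool_rot: [3.141, -0.0, 1.494]
force: [1.5, 0.0, -0.5]
grip_width: 0.0191
finger_force: 78.2
clock: 13.65
position: [0.6083, 0.2229, 0.2]
tool_rot: [3.141, -0.0, 1.759]
force: [-0.3, -0.4, -0.4]
grip_width: 0.0188
finger_force: 78.2
13.65 [0.6083 0.2229 0.2   ] [ 3.1412 -0.0001  1.7594]
```

View pics/w5.png

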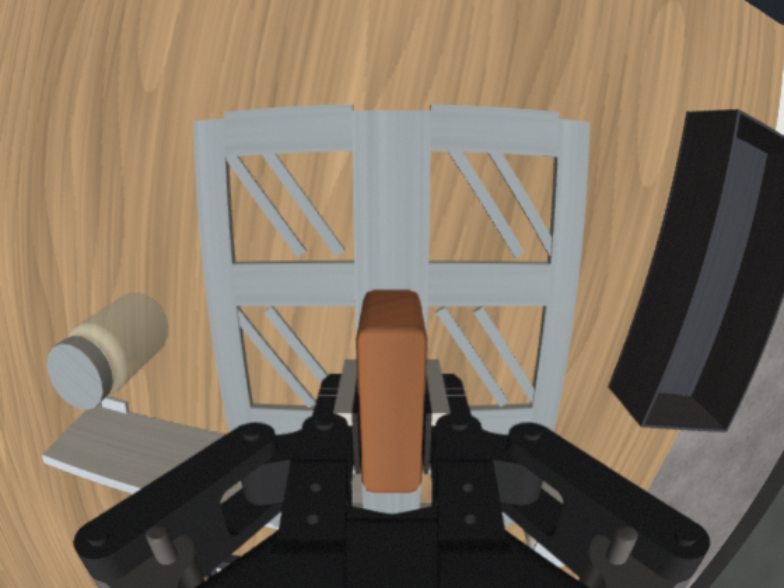

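The stencil is held squarely by its handle at (391,390), symmetric in the picture and level. Now I'll carry it over the guard.

```bash
python3 -m inch '[[-0.02,-0.006,0,0,0,0,0.9],[-0.04,-0.0125,0,0,0,0,0.9],[-0.0425,-0.0135,0,0,0,0,0.9],[-0.0425,-0.0135,0,0,0,0,0.9],[-0.0425,-0.0135,0,0,0,0,0.9]]'
python3 -m inch '[[-0.0425,-0.0135,0,0,0,0,0.9],[-0.0425,-0.0135,0,0,0,0,0.9],[-0.0425,-0.0135,0,0,0,0,0.9],[-0.0425,-0.0135,0,0,0,0,0.9],[-0.0425,-0.0135,0,0,0,0,0.9]]'
python3 -m inch '[[-0.0425,-0.0135,0,0,0,0,0.9],[-0.025,-0.008,0,0,0,0,0.9],[0,0,0,0,0,0,0.9],[0,0,0,0,0,0,0.9]]'
```

```text
clock: 14.2
position: [0.5848, 0.0262, 0.1997]
tool_rot: [3.141, 0.0, 1.755]
force: [1.7, -0.8, -1.6]
grip_width: 0.0189
finger_force: 78.3
clock: 14.7
position: [0.5579, -0.1952, 0.1998]
tool_rot: [3.141, 0.0, 1.755]
force: [0.9, 0.9, -2.1]
grip_width: 0.019
finger_force: 78.3
clock: 15.1
position: [0.5498, -0.2637, 0.1995]
tool_rot: [3.141, -0.0, 1.755]
force: [0.7, 0.4, -2.0]
grip_width: 0.0186
finger_force: 78.3
```

```bash
python3 -m inch '[[0,0,0.02,0,0,0,0.9],[0,0,0.035,0,0,0,0.9],[0,0,0.035,0,0,0,0.9],[0,0,0.02,0,0,0,0.9],[0,0,0,0,0,0,0.9]]'
python3 - <<'E'
from h import *
im=grab_frame("scene"); save(im[150:300,100:290],"s2.png",4)
im=grab_frame("wrist"); cal=calibration("wrist")
for z,n in [(.062+.028,"stencil_handle"),(.014,"tray")]:
    for d in landmark_of(n,"wrist")[:2]: print(n,d["score"],d["xy"],at("wrist",d["xy"],z,cal))
print(telemetry.observe()["position"])
E
```

```text
clock: 15.6
position: [0.549, -0.2616, 0.0871]
tool_rot: [-3.139, -0.003, 1.759]
force: [-0.3, -0.4, -0.4]
grip_width: 0.0187
finger_force: 78.3
stencil_handle 0.6 [280.6, 280.4] [ 0.55123679 -0.26712295  0.09      ]
[ 0.55082983 -0.26347248  0.09087622]
```

View pics/s2.png

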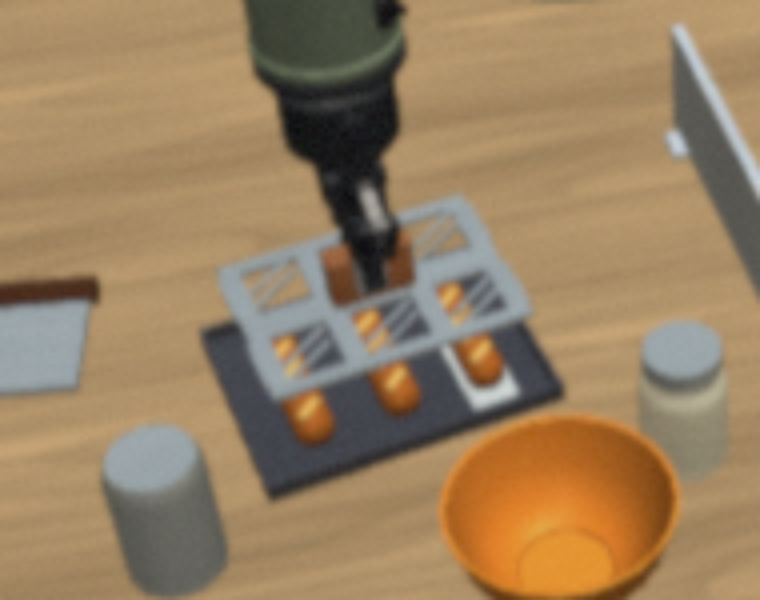

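The stencil hangs level and parallel above the tray at about (375,290), and all three rolls are undisturbed. One last lowering remains.

```bash
python3 -m inch '[[0,0,0.01,0,0,0,0.9],[0,0,0.01,0,0,0,0.9],[0,0,0.005,0,0,0,0.9],[0,0,0,0,0,0,0.9],[0,0,0,0,0,0,0.9]]'
python3 -m inch '[[0,0,0,0,0,0,0.9],[0,0,0,0,0,0,0.9],[0,0,0,0,0,0,0.9]]'
python3 - <<'E'
from h import *
save(grab_frame("scene")[150:300,100:290],"s3.png",4)
E
```

```text
clock: 16.3
position: [0.5499, -0.2637, 0.0642]
tool_rot: [-3.141, -0.0, 1.758]
force: [-0.1, -0.4, -1.4]
grip_width: 0.0191
finger_force: 78.3
clock: 16.6
position: [0.55, -0.2639, 0.0645]
tool_rot: [3.141, 0.0, 1.758]
force: [-0.9, 0.9, -1.6]
grip_width: 0.0187
finger_force: 78.3
```

View pics/s3.png

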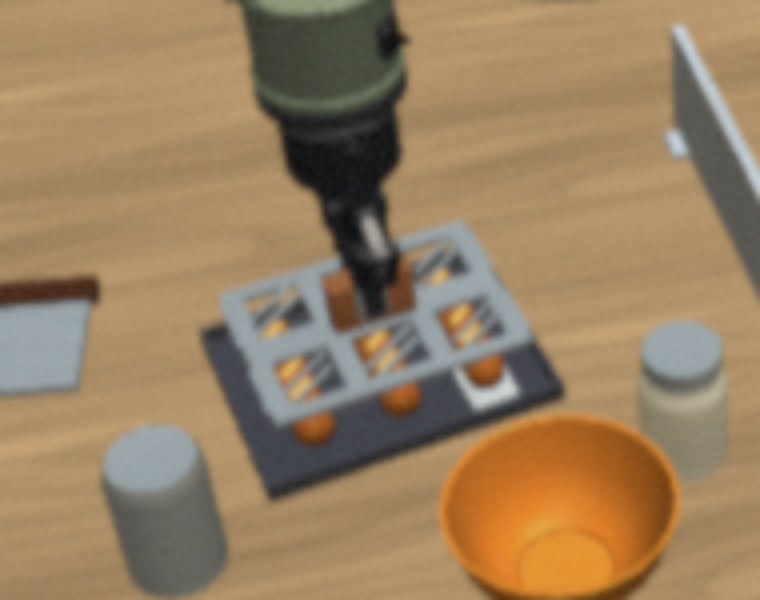

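The stencil is level and square over the tray at (375,320). Its underside is about 18 mm above the rolls, which have not moved. I'm handing in.

```bash
python3 -c "from workcell import bot; print(bot.job_done())"
```

```text
the job is handed in; nothing more can be done
None
```

I handed the job in at about 16.7 s of the 58 s: the loose roll lies let go on the strip, about 1 mm off centre by the wrist camera, and the stencil is held level and square over the tray, about 18 mm above the rolls; the verdict was not shown.

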